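# Gauge how deep the cell sits in a torch

## Task

The silver torch held in the vice has its tail cap off: find out how deep its cell lies. Take the depth gauge out of its wooden block, set its foot flat across the torch's open end and push the rod gently down until it bottoms on the cell, then hang the gauge upright in the same hole of the block again, with the rod left standing at its reading. Leave the other things on the bench where they are.

Things in the scene. Friction and masses are not known exactly. Their poses are not given: they have to be found in the camera images.
- torch: Silver aluminium torch, tail up, its head gripped in a small grey bench vice; fixed as one piece. Origin on the bench under the torch's axis, z up. Vice 120 (x) x 70 mm, 48 mm high; its screw with a cross bar reaches 82 mm to -x. Above it stands the bare tube, 26 mm across, its open end 110 mm over the bench.
- torch_rim (a point): Centre of the torch's open end, in the plane of its flat rim (ring 26 mm outside, 19 mm inside). In the bore lies a cell; its flat, hard end is the floor of the bore, 10 to 32 mm below the rim, how deep is not known beforehand. The rod must not press on it with more than 20 N.
- gauge_block: Hardwood block 110 (x) x 74 (y) x 52 mm high, fixed on the bench; origin under its middle. A round hole 17 mm wide and 44 mm deep in the middle of its top takes the gauge's rod; four short bits stand 8 mm out of the top near its ends (at x +-40, y +-18 mm).
- block_hole (a point): Centre of the mouth of the block's hole, in the plane of its top, 52 mm over the bench.
- gauge: Steel rod depth gauge, about 130 g: a flat foot bar 14 (x) x 60 (y) x 9 mm, on it a round barrel 20 mm across to 23 mm above the underside, through both of which runs the rod. Origin in the middle of the foot's underside, z up along the rod. It starts upright in the block, foot on the block's top, and may be carried by the rod's head.
- gauge_foot (a point): Middle of the foot's underside, where the rod comes out; z up.
- gauge_rod (a joint): How far the rod's tip stands out below the foot's underside, m (0 flush, at most 0.042); grows as the rod is pushed down. This is the reading. The rod is held in the barrel by a friction spring only: it takes about 4 N to slide it, either way, and it stays where it is left; the foot hangs on it without slipping.
- rod_tip (a point): Lower end of the rod, which is round, 6 mm across.
- rod_head (a point): Centre of the rod's flat-sided thumb head, a dark 16 mm cube with its sides along the foot's x and y, on top of the rod; the head's centre is 80 mm above the tip, its underside 72 and its top 88 mm above the tip. With the rod drawn in, 49 mm of bare rod shows between head and barrel.
- tail_cap: The torch's tail cap, a silver cylinder 27 mm across, 23 mm high, loose; bystander.
- spare_cell: Spare grey cell standing on end, 18 mm across, 63 mm high, loose; bystander.
- screwdriver: Screwdriver, 150 mm long, lying; bystander.
- battery_box: Blue plastic battery box 64 x 97 x 38 mm; bystander.
- globe_bulb: Glass globe bulb 80 mm across in a white holder, 125 mm high in all; bystander.
- closed_torch: A second silver torch, complete with its tail cap, standing on its head, 37 mm across, 123 mm high; bystander.
- parts_dish: Steel parts dish, 84 mm across, 26 mm high; bystander.
There are look-alikes about, which are no part of the job. Leave any pink look-alike of the gauge alone. Of the things that look like the gauge_block, the smaller one is meant.

How it is judged:
By the outcome, as a careful person would: the job done as asked, in the order asked, and still so for the second after the job is handed in, with the robot touching nothing.
It also fails if it takes over 64 s, if anything falls off the work surface, if the arm or the gripper's body presses on something with over 40 N, if the wrist force passes 120 N, or if a joint passes its speed limit or range.

## Robot

A 7-joint arm with a two-finger parallel gripper is mounted at the origin on the work surface. World frame = base frame: x ahead of the robot, y to its left, z up, the work surface at z = 0. Lengths are in m, angles in rad, forces in N, time in s.
With the tool pointing down it reaches from about 0.425 to 0.925 m from the base axis. Payload 6.8 kg.
Tool frame: the origin (TCP) lies midway between the tips of the shut fingers; the grasp point (between the pads) lies 19 mm behind it; z points along the fingers, y is the direction in which the jaws open and shut (so a half turn about z gives the same grasp; the last joint's range is limited). The gripper opens to 85 mm and grips with 20 to 120 N. Pads are 22 mm wide; open, the fingers measure 114 mm over their backs; the gripper's body (76 mm by 85 mm) begins 54 mm behind the grasp point. The pads swing forward as they close: fully open they stand 13 mm farther back than shut.
Start: joints at [-1.215, 0.477, 0.022, 1.555, -0.011, 1.109, -0.083], TCP at [0.302, 0.604, 0.231] pointing down, gripper open.
Joint ranges: [-2.96, 2.96], [-0.34, 2.1], [-1.41, 1.46], [0.24, 2.44], [-1.37, 4.51], [0.17, 1.92], [-2.96, 2.96]. Speed limits (rad/s): [2.39, 2.39, 3.14, 3.14, 3.14, 3.14, 3.14].

## Interface

Orientations are given as [roll, pitch, yaw] about the fixed x, y, z axes, in that order (R = Rz(yaw) Ry(pitch) Rx(roll)).
In Python, from rig import robot gives the robot as it stands.
- The arm moves only by the shell command python3 -m pendant 'ROWS' [FORCE]. ROWS is JSON, one flat list of numbers, 7 for each row, row after row: the closure, from -1 (fully open) to 1 (shut), then the shift along the tool's x, y, z as a fraction of full scale, then the turn, a rotation vector about the tool's x, y, z as a fraction of full scale. A call has 1 to 10 rows; each row is the pose to reach, as a shift and turn from the pose commanded when the call began, along the tool's axes at that moment; what a row does not reach only later rows make up. Full scale, the value 1, is 0.3 m for a shift and 60 degrees for a turn. A row lasts 1/8 s, in which the tool goes at most 62.5 mm and 10.7 degrees, less where a joint would pass 70% of its speed; a pose out of reach is approached as far as the arm can. A call with a number of a shift or a turn outside -1 to 1 is refused whole. A call with a gripper value outside its range is refused whole. The fingers move at their own pace and stop on an object; FORCE is the grip in N (left out, the last holds). Time passes only in rows, so rows that repeat a pose let the fingers close. It gives the time, the measured TCP pose, the force and the opening at its end, in the units of the state.
- robot.get_state(): the state, without advancing time (a new reading comes with each control period).
- robot.camera(name): name is "scene" or "top" or "wrist"; returns the picture (384x512x3 uint8, blue, green, red); there is no depth.
- robot.calibration(name): a dict with "camera_matrix" (3x3 intrinsics, pixels), "eye" and "attitude" of the camera in the world; the wrist camera has in their place "hand_eye" (4x4, takes a point from camera to tool coordinates, whose origin is the TCP and whose axes are the flange's). Camera axes: x right, y down, z forward; pixel columns grow to the right and rows downward; lengths in m; the calibration is good to about 2 mm. The wrist camera is an equidistant fisheye: a pixel r from the principal point sees the ray r / f radians off the axis. A picture is of the moment at which its call begins: read the wrist's pose just before it. calibration takes no time and is no camera call.
- robot.close_job(): hands the job in, once; it reports no verdict.
The state is a dict: "time_s": time; "qpos": joint angles; "dq": joint speeds; "tau": joint torques, N m; "ee_pos": TCP position; "eef_rot": TCP orientation; "contact_force": force on the tool from outside, world axes, zero at the start; "ft_torque": the same for the moment, N m; "finger_gap": finger opening in m.
Only numpy, scipy, OpenCV 4.12 (cv2) and the standard library are available. Lean on these libraries where they do the work, as an engineer would, in place of code of your own. Each camera call takes 0.05 s, during which the arm holds its last target.

## Working session

There is one attempt and no reset: what is moved stays moved. The work goes in short steps, Python scripts to look and compute and a shell command to move; the robot and the scene stay as the last step left them, time stands still between calls to the robot, and variables do not carry over. Pictures are saved under pics/ and viewed, and the job is handed in when it is done.

```bash
ls; mkdir -p pics
python3 - <<'E'
from rig import robot
import cv2,numpy as np
np.set_printoptions(precision=4,suppress=True)
s=robot.get_state();print(s)
for n in("scene","top","wrist"):
    print(n,robot.calibration(n))
    cv2.imwrite(f"pics/{n}0.png",robot.camera(n))
E
```

```text
pics
{'time_s': 0.0, 'qpos': array([-1.2151,  0.4778,  0.0223,  1.5565, -0.0115,  1.1093, -0.0831]), 'dq': array([ 0.0002,  0.0006, -0.0005,  0.0023,  0.0002, -0.0002, -0.0003]), 'tau': array([ -0.0002, -59.644 ,   1.6079, -28.1205,   0.0125,   0.0091,
         0.    ]), 'ee_pos': array([0.3017, 0.6032, 0.2303]), 'eef_rot': array([-3.1397,  0.0001,  2.6778]), 'contact_force': array([ 0.1909,  0.2808, -0.3086]), 'ft_torque': array([-0.0529, -0.0184,  0.0408]), 'finger_gap': 0.08532842699923303}
scene {'camera_matrix': array([[435.2477,   0.    , 254.4568],
       [  0.    , 435.2477, 190.8663],
       [  0.    ,   0.    ,   1.    ]]), 'eye': array([ 1.189 , -0.4558,  0.8183]), 'attitude': array([-2.3524, -0.01  ,  0.9887])}
top {'camera_matrix': array([[397.9863,   0.    , 257.1934],
       [  0.    , 397.9863, 190.322 ],
       [  0.    ,   0.    ,   1.    ]]), 'eye': array([ 0.5093, -0.0713,  1.2043]), 'attitude': array([-3.0767, -0.0056, -1.5619])}
wrist {'camera_matrix': array([[297.3186,   0.    , 258.732 ],
       [  0.    , 297.3186, 193.5761],
       [  0.    ,   0.    ,   1.    ]]), 'hand_eye': array([[-0.0015, -0.9507, -0.31  ,  0.0793],
       [ 1.    , -0.0013, -0.0008, -0.0008],
       [ 0.0004, -0.31  ,  0.9507, -0.1424],
       [ 0.    ,  0.    ,  0.    ,  1.    ]])}
```

View pics/scene0.png

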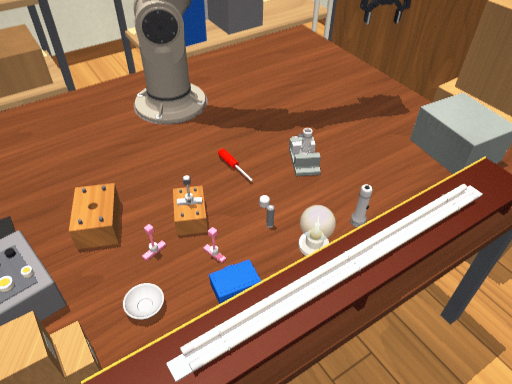

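View pics/top0.png

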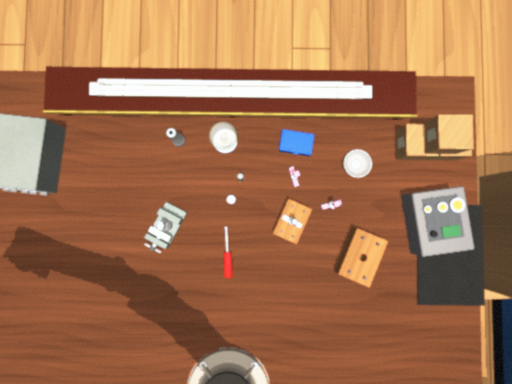

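View pics/wrist0.png

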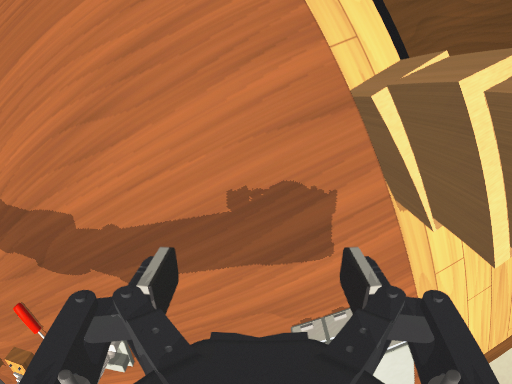

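The candidates for the gauge are the steel one in the small block at top(292,220), and pink look-alikes at top(295,176) and (331,204). The candidates for the block are the small one at (293,221) and a larger one with an empty hole at (363,258). By the description I choose the steel gauge in the small block. The open torch is in the vice at (165,228), and the closed torch at (172,134). Next are close crops to check.

```bash
cat > h.py <<'E'
import numpy as np,cv2
from scipy.spatial.transform import Rotation as R
from rig import robot
np.set_printoptions(precision=4,suppress=True)
def ray(n,u,v):
    c=robot.calibration(n);K=c["camera_matrix"]
    d=R.from_euler('xyz',c["attitude"]).as_matrix()@np.linalg.inv(K)@np.array([u,v,1.])
    return c["eye"],d
def at(n,u,v,z):
    e,d=ray(n,u,v);return e+d*(z-e[2])/d[2]
def proj(n,p):
    c=robot.calibration(n);q=R.from_euler('xyz',c["attitude"]).as_matrix().T@(np.array(p)-c["eye"])
    q=c["camera_matrix"]@q;return q[:2]/q[2]
def wproj(p,s):
    c=robot.calibration("wrist");H=c["hand_eye"];K=c["camera_matrix"]
    t=R.from_euler('xyz',s["eef_rot"]).as_matrix().T@(np.array(p)-s["ee_pos"])
    q=H[:3,:3].T@(t-H[:3,3]);th=np.arctan2(np.hypot(q[0],q[1]),q[2]);ph=np.arctan2(q[1],q[0])
    return np.array([K[0,2]+K[0,0]*th*np.cos(ph),K[1,2]+K[0,0]*th*np.sin(ph)])
def wat(u,v,z,s):
    c=robot.calibration("wrist");H=c["hand_eye"];K=c["camera_matrix"]
    a=np.array([u-K[0,2],v-K[1,2]]);r=np.hypot(*a);th=r/K[0,0]
    d=np.array([*(a/max(r,1e-9)*np.sin(th)),np.cos(th)])
    W=R.from_euler('xyz',s["eef_rot"]).as_matrix();D=W@H[:3,:3]@d;E=s["ee_pos"]+W@H[:3,3]
    return E+D*(z-E[2])/D[2]
def crop(img,x0,y0,x1,y1,k,name):
    cv2.imwrite(name,cv2.resize(img[y0:y1,x0:x1],None,fx=k,fy=k,interpolation=cv2.INTER_CUBIC))
E
python3 - <<'E'
from h import *
t=cv2.imread("pics/top0.png");s=cv2.imread("pics/scene0.png")
a=cv2.resize(t[190:255,260:325],None,fx=6,fy=6,interpolation=2);b=cv2.resize(t[195:260,132:197],None,fx=6,fy=6,interpolation=2)
cv2.imwrite("pics/c1.png",np.hstack([a,b]))
a=cv2.resize(s[165:245,155:235],None,fx=5,fy=5,interpolation=2);b=cv2.resize(s[115:195,265:345],None,fx=5,fy=5,interpolation=2)
cv2.imwrite("pics/c2.png",np.hstack([a,b]))
E
```

```text
(no output)
```

View pics/c1.png

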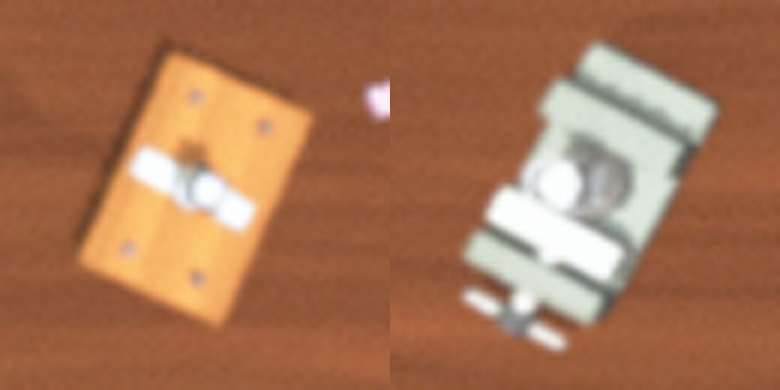

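View pics/c2.png

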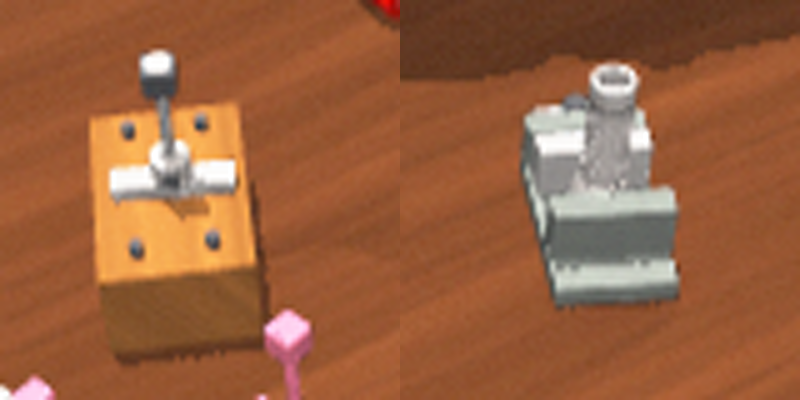

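Run:
```python
from h import *
f=lambda x,o,k:(x+.5)/k-.5+o
P=[(175,50),(312,118),(220,325),(80,262)]
W=np.array([at("top",f(x,260,6),f(y,190,6),.052) for x,y in P]);print(W,W.mean(0))
print(np.linalg.norm(np.diff(W,axis=0),axis=1))
B=[(196,97),(264,128),(198,279),(128,249)]
W=np.array([at("top",f(x,260,6),f(y,190,6),.060) for x,y in B]);print("bits top",W,W.mean(0))
B=[(128,130),(201,123),(213,239),(137,248)]
W=np.array([at("scene",f(x,155,5),f(y,165,5),.060) for x,y in B]);print("bits scene",W,W.mean(0),np.linalg.norm(np.diff(W,axis=0),axis=1))
print("head scene",at("scene",f(158,155,5),f(75,165,5),.132),"top",at("top",f(208,260,6),f(190,190,6),.140))
print("foot top c",at("top",f(192,260,6),f(189,190,6),.061))
print("rim scene",at("scene",f(213,265,5),f(82,115,5),.110),"top",at("top",f(168,132,6),f(182,195,6),.110))
```

```text
[[ 0.5631 -0.1688  0.052 ]
 [ 0.5308 -0.235   0.052 ]
 [ 0.4312 -0.1909  0.052 ]
 [ 0.4607 -0.1235  0.052 ]] [ 0.4965 -0.1795  0.052 ]
[0.0737 0.1089 0.0735]
bits top [[ 0.5402 -0.1782  0.06  ]
 [ 0.5257 -0.2109  0.06  ]
 [ 0.4535 -0.1795  0.06  ]
 [ 0.4674 -0.146   0.06  ]] [ 0.4967 -0.1786  0.06  ]
bits scene [[ 0.4549 -0.183   0.06  ]
 [ 0.47   -0.1505  0.06  ]
 [ 0.542  -0.1821  0.06  ]
 [ 0.5278 -0.2147  0.06  ]] [ 0.4987 -0.1826  0.06  ] [0.0359 0.0787 0.0355]
head scene [ 0.4997 -0.1813  0.132 ] top [ 0.4968 -0.1762  0.14  ]
foot top c [ 0.4963 -0.1764  0.061 ]
rim scene [0.4827 0.1873 0.11  ] top [0.4832 0.1895 0.11  ]
```

```bash
cat >> h.py <<'E'
def go(p,yaw=None):
    s=robot.get_state();W=R.from_euler('xyz',s["eef_rot"]);d=W.as_matrix().T@(np.array(p)-s["ee_pos"])/0.3
    rv=np.zeros(3)
    if yaw is not None: rv=(W.inv()*R.from_euler('xyz',[np.pi,0,yaw])).as_rotvec()/np.radians(60)
    print("shift",d,"turn",rv,"F",s["contact_force"],"gap",s["finger_gap"])
E
python3 - <<'E'
from h import *
print(proj("top",[.4975,-.18,.0]),at("top",331,204,0.02),at("top",295,176,.02))
go([.50,-.18,.25],np.radians(156.2))
E
```

```text
[290.9312 220.4348] [ 0.5476 -0.2974  0.02  ] [ 0.6303 -0.1899  0.02  ]
shift [-1.7589 -2.0397 -0.0618] turn [-0.0014  0.0001 -0.0462] F [ 0.2181  0.4959 -0.1803] gap 0.08555203662075599
```

```bash
python3 -m pendant '[-0.3,-0.88,-1,-0.03,0,0,-0.023, -0.3,-0.88,-1,-0.03,0,0,-0.023, -0.3,-0.88,-1,-0.03,0,0,-0.023, -0.3,-0.88,-1,-0.03,0,0,-0.023, -0.3,-0.88,-1,-0.03,0,0,-0.023, -0.3,-0.88,-1,-0.03,0,0,-0.023, -0.3,-0.88,-1,-0.03,0,0,-0.023]' 50
python3 -c "
from h import *
go([.50,-.18,.25],np.radians(156.2))"
```

```text
time_s: 1.02
ee_pos: [0.4044, 0.2132, 0.2403]
eef_rot: [-3.141, 0.0, 2.697]
contact_force: [-0.1, 0.7, -0.2]
finger_gap: 0.0553
shift [-0.8515 -1.0462 -0.0315] turn [-0.0005  0.0001 -0.0281] F [-0.1229  0.722  -0.1832] gap 0.05534826464280728
```

```bash
python3 -m pendant '[-0.3,-0.85,-1,-0.03,0,0,-0.025, -0.3,-0.85,-1,-0.03,0,0,-0.025, -0.3,-0.85,-1,-0.03,0,0,-0.025, -0.3,-0.85,-1,-0.03,0,0,-0.025, -0.3,-0.85,-1,-0.03,0,0,-0.025, -0.3,-0.85,-1,-0.03,0,0,-0.025, -0.3,-0.85,-1,-0.03,0,0,-0.025, -0.3,-0.85,-1,-0.03,0,0,-0.025]'
python3 - <<'E'
from h import *
s=robot.get_state();im=robot.camera("wrist");cv2.imwrite("pics/w1.png",im)
go([.4975,-.18,.25],np.radians(156.2))
for p in ([.4975,-.18,.052],[.4975,-.18,.140],[.4975,-.18,.061]):print(wproj(p,s))
E
```

```text
time_s: 2.02
ee_pos: [0.5066, -0.1643, 0.2491]
eef_rot: [-3.141, -0.0, 2.725]
contact_force: [-0.8, 1.3, 0.0]
finger_gap: 0.0551
shift [ 0.0042 -0.0655 -0.0036] turn [-0.0001 -0.0009  0.0009] F [ 0.1624 -0.1941 -1.0056] gap 0.05548941336621282
[244.2757 166.5786]
[239.5299 188.6729]
[243.8967 168.3296]
```

View pics/w1.png

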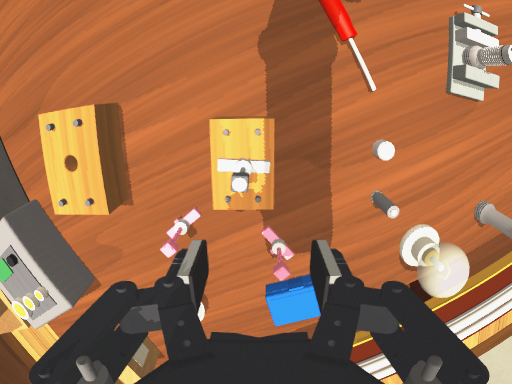

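Run:
```python
from h import *
im=cv2.imread("pics/w1.png");crop(im,200,110,285,215,5.6,"pics/w1c.png")
```

```text
(no output)
```

View pics/w1c.png

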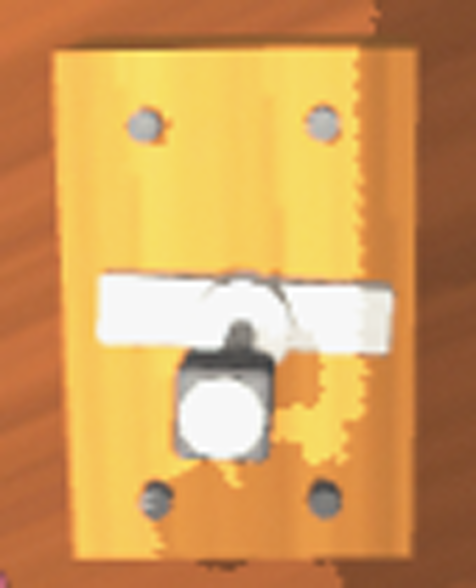

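Run:
```python
from h import *
s=robot.get_state()
k=5.6;g=lambda x,y,z:wat((x+.5)/k-.5+200,(y+.5)/k-.5+110,z,s)
L=(g(105,275,.061)+g(98,345,.061))/2;Rr=(g(393,288,.061)+g(388,353,.061))/2
print(L,Rr,(L+Rr)/2,np.linalg.norm(L-Rr),np.degrees(np.arctan2(*(L-Rr)[1::-1])))
a,b=g(178,457,.140),g(270,462,.140);print("headedge",np.degrees(np.arctan2(*(a-b)[1::-1])))
a,b=g(190,352,.124),g(275,356,.124);print("headedge",np.degrees(np.arctan2(*(a-b)[1::-1])))
print("head",g(223,413,.140))
B=np.array([g(146,126,.06),g(323,126,.06),g(325,500,.06),g(156,500,.06)]);print(B,B.mean(0))
print(s["ee_pos"],wat(258,193,0.1,s))
```

```text
[ 0.4815 -0.2039  0.061 ] [ 0.5075 -0.1509  0.061 ] [ 0.4945 -0.1774  0.061 ] 0.05903070755247982 -116.1395514104155
headedge -117.09854094474926
headedge -116.76226007723345
head [ 0.4929 -0.1762  0.14  ]
[[ 0.4512 -0.1796  0.06  ]
 [ 0.4657 -0.1474  0.06  ]
 [ 0.5377 -0.1788  0.06  ]
 [ 0.5233 -0.2115  0.06  ]] [ 0.4945 -0.1793  0.06  ]
[ 0.5066 -0.1625  0.2489] [ 0.5195 -0.1702  0.1   ]
```

```bash
python3 -c "
from h import *
go([.4955,-.1775,.17],np.radians(153.5))"
```

```text
shift [ 0.0134 -0.0605  0.263 ] turn [-0.0001 -0.0009  0.0459] F [ 0.1624 -0.1941 -1.0056] gap 0.05548941336621282
```

```bash
python3 -m pendant '[-0.3,0.013,-0.06,0.13,0,0,0.045, -0.3,0.013,-0.06,0.263,0,0,0.045, -0.3,0.013,-0.06,0.263,0,0,0.045, -0.3,0.013,-0.06,0.263,0,0,0.045]'
python3 - <<'E'
from h import *
s=robot.get_state();im=robot.camera("wrist");crop(im,150,140,350,290,4,"pics/w2.png")
go([.4955,-.1775,.116],np.radians(153.5))
print(s["ee_pos"],s["eef_rot"])
for p in ([.4955,-.1775,.052],[.4955,-.1775,.140]):print((wproj(p,s)-[150,140])*4)
E
```

```text
time_s: 2.58
ee_pos: [0.497, -0.1766, 0.1716]
eef_rot: [3.141, 0.001, 2.683]
contact_force: [0.1, -0.5, 0.2]
finger_gap: 0.0555
shift [ 0.0052 -0.0044  0.1866] turn [0.001  0.0021 0.0032] F [-0.1722 -1.3132  0.4995] gap 0.05567715659743442
[ 0.497  -0.1766  0.1716] [3.1408 0.0011 2.6828]
[432.5676 184.5082]
[431.7561 342.4113]
```

View pics/w2.png

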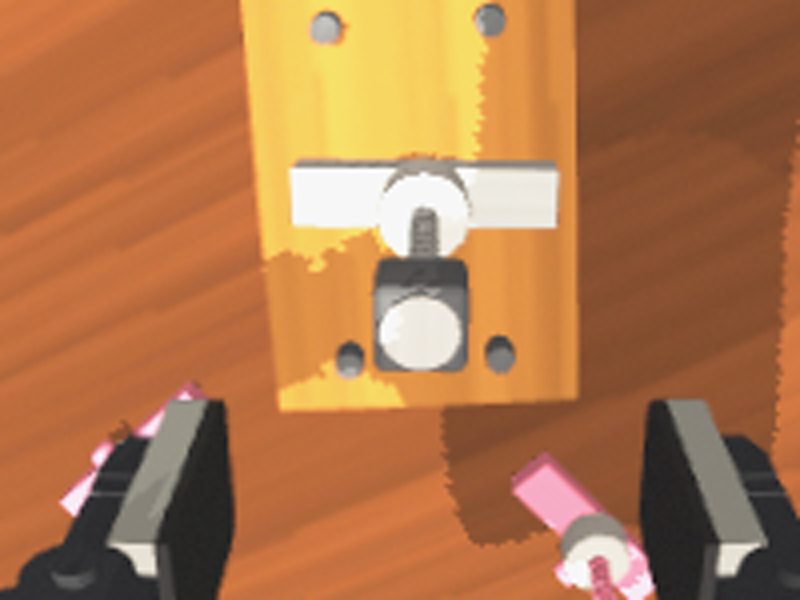

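Run:
```python
from h import *
s=robot.get_state()
h=wat(150+421/4,140+330/4,.140,s);print(h, wat(150+423/4,140+196/4,.061,s))
go([h[0]+.001,h[1],.116],np.radians(153.5))
```

```text
[ 0.4933 -0.1785  0.14  ] [ 0.4951 -0.1798  0.061 ]
shift [ 0.0072 -0.0092  0.1866] turn [0.001  0.0021 0.0032] F [-0.1722 -1.3132  0.4995] gap 0.05567715659743442
```

```bash
python3 -m pendant '[-0.3,0.006,-0.006,0.09,0,0.001,0.003, -0.3,0.006,-0.006,0.182,0,0.001,0.003, -0.3,0.006,-0.006,0.182,0,0.001,0.003, 1,0.006,-0.006,0.182,0,0.001,0.003, 1,0.006,-0.006,0.182,0,0.001,0.003, 1,0.006,-0.006,0.182,0,0.001,0.003, 1,0.006,-0.006,0.182,0,0.001,0.003, 1,0.006,-0.006,0.182,0,0.001,0.003]' 50
python3 - <<'E'
from h import *
s=robot.get_state();im=robot.camera("wrist");crop(im,150,140,350,290,4,"pics/w3.png")
print(s["ee_pos"],s["eef_rot"],s["contact_force"],s["finger_gap"])
E
```

```text
time_s: 3.62
ee_pos: [0.4945, -0.1785, 0.1163]
eef_rot: [3.141, 0.0, 2.678]
contact_force: [2.2, 0.2, 4.0]
finger_gap: 0.0147
[ 0.4945 -0.1785  0.1163] [3.141  0.0005 2.6778] [2.1562 0.169  3.9991] 0.014725566233386259
```

View pics/w3.png

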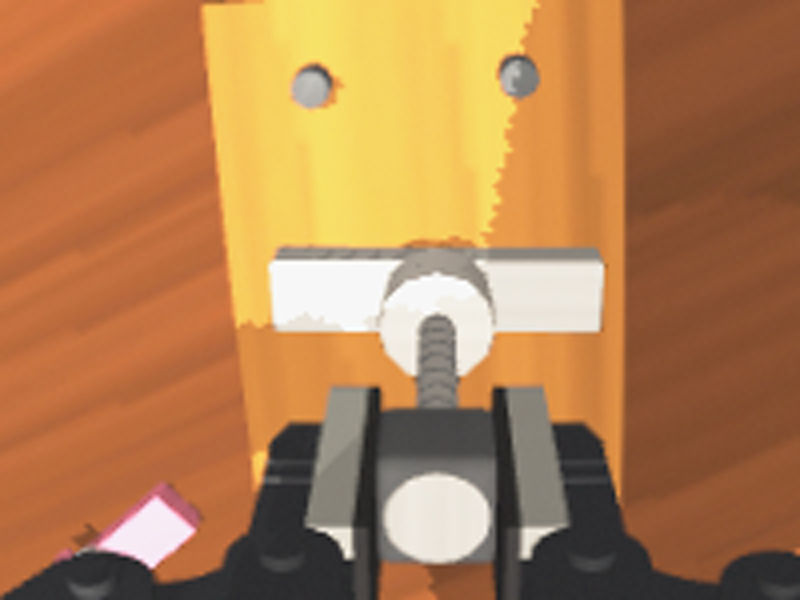

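```bash
python3 -m pendant '[1,0,0,-0.03,0,0,0, 1,0,0,-0.1,0,0,0, 1,0,0,-0.2,0,0,0, 1,0,0,-0.3,0,0,0, 1,0,0,-0.4,0,0,0, 1,0,0,-0.4,0,0,0]'
python3 - <<'E'
from h import *
s=robot.get_state();im=robot.camera("wrist");crop(im,150,140,350,290,4,"pics/w4.png")
cv2.imwrite("pics/s4.png",robot.camera("scene"))
print(s["ee_pos"],s["eef_rot"],s["contact_force"],s["finger_gap"])
go([.483,.1885,.24],2.6778)
E
```

```text
time_s: 4.42
ee_pos: [0.4943, -0.1791, 0.2376]
eef_rot: [3.141, 0.002, 2.677]
contact_force: [0.3, -0.5, -2.0]
finger_gap: 0.0146
[ 0.4943 -0.1791  0.2376] [3.1406 0.0018 2.6774] [ 0.2842 -0.5285 -1.9702] 0.014627792756298611
shift [ 0.5766  1.0787 -0.0153] turn [-0.0003 -0.0025 -0.0001] F [ 0.3201  0.0429 -1.6956] gap 0.014326578805429355
```

View pics/w4.png

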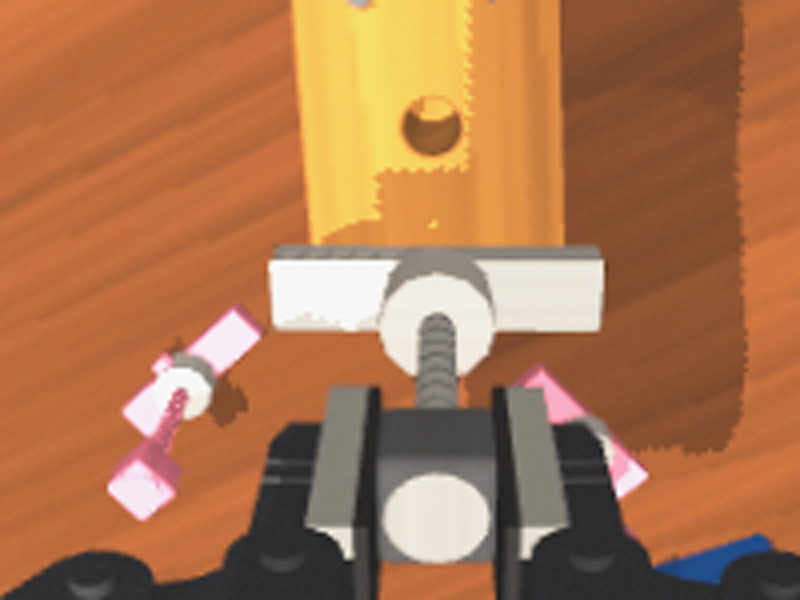

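```bash
python3 - <<'E'
from h import *
s=robot.get_state()
print("hole",wat(150+432/4,140+127/4,.052,s)); f=wat(150+437/4,140+292/4,.1823,s);print("foot",f,f-s["ee_pos"], R.from_euler('xyz',s["eef_rot"]).as_matrix().T@(f-s["ee_pos"]))
E
python3 -m pendant '[1,0.1,0.18,-0.02,0,0,0, 1,0.2,0.37,-0.02,0,0,0, 1,0.3,0.55,-0.02,0,0,0, 1,0.4,0.73,-0.02,0,0,0, 1,0.5,0.88,-0.02,0,0,0, 1,0.54,0.97,-0.02,0,0,0, 1,0.55,0.99,-0.02,0,0,0, 1,0.55,0.99,-0.02,0,0,0]'
python3 - <<'E'
from h import *
s=robot.get_state();im=robot.camera("wrist");cv2.imwrite("pics/w5.png",im)
print(s["ee_pos"],s["eef_rot"],s["contact_force"],s["finger_gap"])
go([.483,.1885,.24],2.6778)
print(wproj([.483,.1885,.11],s))
E
```

```text
hole [ 0.4925 -0.1802  0.052 ]
foot [ 0.4914 -0.1782  0.1823] [-0.0015  0.0001 -0.0528] [ 0.0012 -0.0006  0.0528]
time_s: 5.52
ee_pos: [0.4786, 0.1599, 0.2409]
eef_rot: [-3.139, -0.002, 2.677]
contact_force: [0.4, -1.0, -2.5]
finger_gap: 0.0148
[0.4786 0.1599 0.2409] [-3.1393 -0.002   2.6774] [ 0.4263 -1.039  -2.4961] 0.014764083123389308
shift [0.0314 0.0937 0.0038] turn [-0.0019 -0.0016 -0.0018] F [ 0.9074 -0.7325 -1.509 ] gap 0.014284234885810085
[289.0426 175.1709]
```

View pics/w5.png

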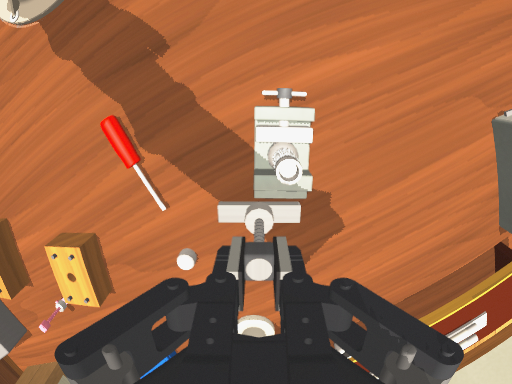

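Run:
```python
from h import *
im=cv2.imread("pics/w5.png");crop(im,250,130,330,190,8,"pics/w5c.png")
```

```text
(no output)
```

View pics/w5c.png

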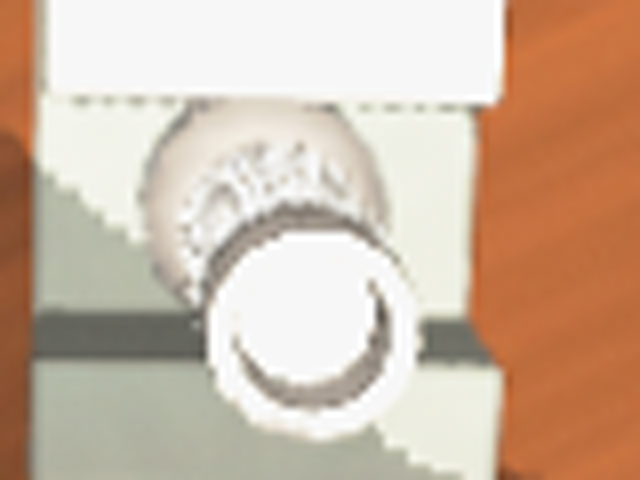

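Run:
```python
from h import *
s=robot.get_state()
s["ee_pos"]=np.array([.4786,.1599,.2409]);s["eef_rot"]=np.array([-3.1393,-.002,2.6774])
r=wat(289.0,171.1,.110,s);print(r)
s=robot.get_state();print(s["ee_pos"])
go([.4815,.1885,.22],2.6778)
```

```text
[0.4794 0.1902 0.11  ]
[0.4788 0.1592 0.2412]
shift [0.0357 0.0915 0.0705] turn [-0.0019 -0.0016 -0.0018] F [ 0.9074 -0.7325 -1.509 ] gap 0.014284234885810085
```

```bash
python3 -c "
from h import *
go([.481,.189,.195],2.6778)"
python3 -m pendant '[1,0.036,0.095,0.07,-0.001,-0.001,-0.001, 1,0.036,0.095,0.14,-0.001,-0.001,-0.001, 1,0.036,0.095,0.15,-0.001,-0.001,-0.001, 1,0.036,0.095,0.15,-0.001,-0.001,-0.001]'
python3 - <<'E'
from h import *
s=robot.get_state();im=robot.camera("wrist");crop(im,180,140,340,260,5,"pics/w6.png")
crop(robot.camera("scene"),265,80,345,140,8,"pics/s6.png");crop(robot.camera("top"),132,195,197,260,8,"pics/t6.png")
print(s["ee_pos"],s["eef_rot"],s["contact_force"],s["finger_gap"])
print(proj("scene",[.481,.189,.11]))
go([.481,.189,.195],2.6778)
E
```

```text
shift [0.0378 0.0925 0.1538] turn [-0.0019 -0.0016 -0.0018] F [ 0.9074 -0.7325 -1.509 ] gap 0.014284234885810085
time_s: 6.08
ee_pos: [0.4825, 0.1899, 0.1973]
eef_rot: [3.141, 0.0, 2.677]
contact_force: [0.2, 0.3, -1.3]
finger_gap: 0.0149
[0.4825 0.1899 0.1973] [3.1409 0.0003 2.6766] [ 0.1653  0.3266 -1.348 ] 0.014927016120245004
[307.3212 130.4738]
shift [ 0.0027 -0.0082  0.0096] turn [ 0.0022  0.0008 -0.0001] F [-0.3964  0.9465 -2.8975] gap 0.014496308460450065
```

View pics/w6.png

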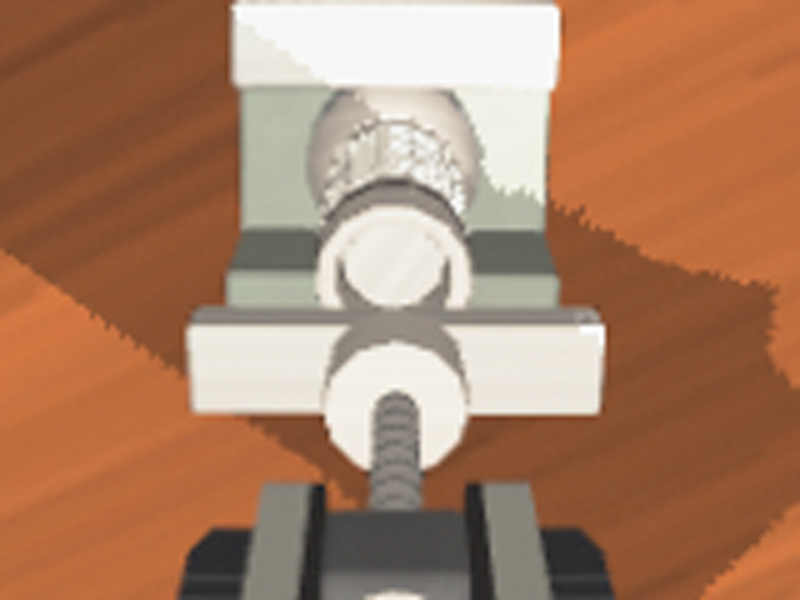

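View pics/s6.png

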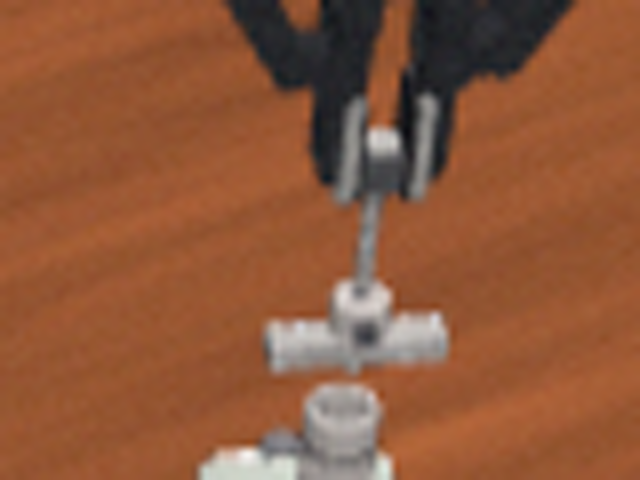

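Run:
```python
from h import *
s=robot.get_state();print(s["ee_pos"])
for z in (.130,.133):print("tip scene",at("scene",265+353/8,80+367/8,z))
print("rim scene",at("scene",265+341.5/8,80+408/8,.110),at("scene",265+341.5/8,80+404/8,.110))
s=robot.get_state()
print("foot",wat(180+396/5,140+364/5,s["ee_pos"][2]-.0553,s))
for v in(205,):print("rim outer far edge",wat(180+393/5,140+v/5,.11,s))
```

```text
[0.4828 0.1908 0.1979]
tip scene [0.4877 0.1873 0.13  ]
tip scene [0.4908 0.1845 0.133 ]
rim scene [0.4834 0.1884 0.11  ] [0.4816 0.1898 0.11  ]
foot [0.4823 0.1905 0.1426]
rim outer far edge [0.4692 0.1967 0.11  ]
```

View pics/t6.png

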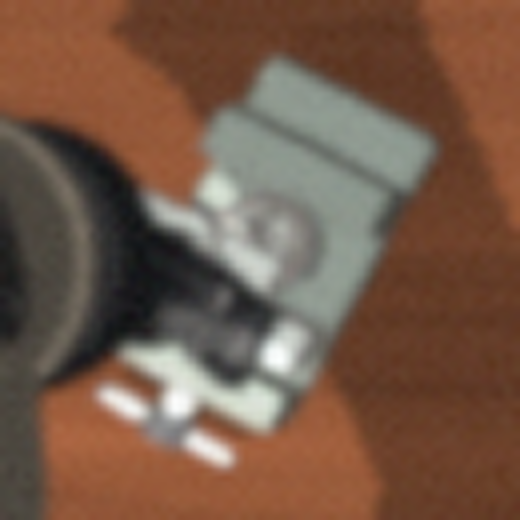

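Run:
```python
from h import *
for z in (.22,.212,.16,.136,.126,.11):print(z,(proj("scene",[.482,.1905,z])-[265,80])*8)
```

```text
0.22 [377.7746 121.1123]
0.212 [375.1521 143.0189]
0.16 [358.7398 280.1151]
0.136 [351.5166 340.4527]
0.126 [348.5691 365.0743]
0.11 [343.9267 403.853 ]
```

```bash
python3 -m pendant '[1,0.006,0,0.02,0,0,0, 1,0.006,0,0.04,0,0,0, 1,0.006,0,0.04,0,0,0]'
python3 - <<'E'
from h import *
s=robot.get_state()
crop(robot.camera("scene"),275,90,335,150,9,"pics/s7.png")
im=robot.camera("wrist");crop(im,180,140,340,260,5,"pics/w7.png")
print(s["ee_pos"],s["eef_rot"],s["contact_force"],s["finger_gap"])
E
```

```text
time_s: 6.6
ee_pos: [0.4801, 0.192, 0.1843]
eef_rot: [-3.142, -0.001, 2.679]
contact_force: [0.3, -0.3, -1.4]
finger_gap: 0.0148
[0.4801 0.192  0.1843] [-3.1416 -0.0007  2.679 ] [ 0.3095 -0.2928 -1.3627] 0.014828375647698525
```

View pics/s7.png

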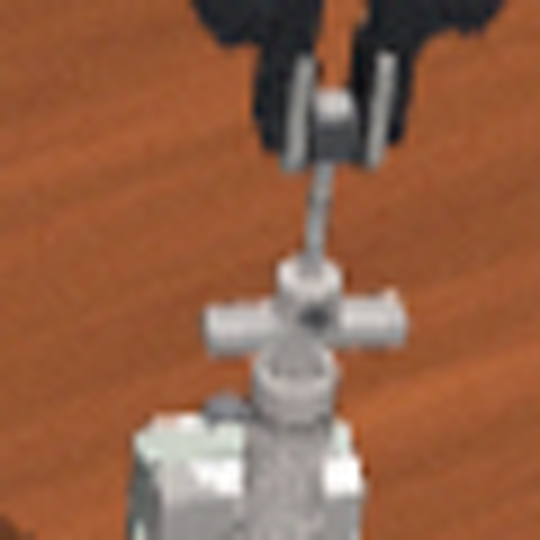

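View pics/w7.png

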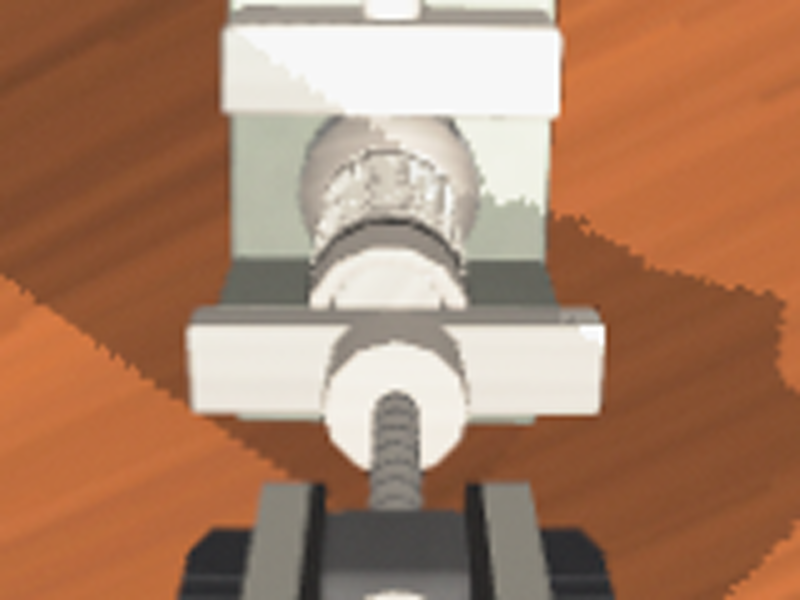

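Run:
```python
from h import *
s=robot.get_state();W=R.from_euler('xyz',s["eef_rot"]).as_matrix()
f=wat(180+396/5,140+364/5,s["ee_pos"][2]-.0553,s);e=wat(180+388.5/5,140+247/5,.11,s)
print(s["ee_pos"]);print("foot tool",W.T@(f-s["ee_pos"]),"rim tool",W.T@(e-s["ee_pos"])-[.013,0,0])
```

```text
[0.4805 0.192  0.1848]
foot tool [ 0.0004 -0.0006  0.0553] rim tool [-0.0012 -0.0017  0.0748]
```

```bash
cat > chk.py <<'E'
import sys
from h import *
s=robot.get_state();f=s["contact_force"];print("z %.4f F"%s["ee_pos"][2],f,flush=True)
sys.exit(1 if f[2]>float(sys.argv[1]) else 0)
E
python3 -m pendant '[1,-0.005,-0.004,0.01,0,0,0, 1,-0.005,-0.004,0.018,0,0,0, 1,-0.005,-0.004,0.018,0,0,0]'
python3 -m pendant '[1,0,0,0.002,0,0,0, 1,0,0,0.004,0,0,0]' && python3 chk.py 2 &&
python3 -m pendant '[1,0,0,0.002,0,0,0, 1,0,0,0.004,0,0,0]' && python3 chk.py 2 &&
python3 -m pendant '[1,0,0,0.002,0,0,0, 1,0,0,0.004,0,0,0]' && python3 chk.py 2 &&
python3 -m pendant '[1,0,0,0.002,0,0,0, 1,0,0,0.004,0,0,0]' && python3 chk.py 2 &&
python3 -m pendant '[1,0,0,0.002,0,0,0, 1,0,0,0.004,0,0,0]' && python3 chk.py 2 &&
python3 -m pendant '[1,0,0,0.002,0,0,0, 1,0,0,0.004,0,0,0]' && python3 chk.py 2
```

```text
time_s: 7.08
ee_pos: [0.4812, 0.1903, 0.1793]
eef_rot: [3.141, -0.0, 2.679]
contact_force: [-0.4, 0.4, -1.5]
finger_gap: 0.0144
time_s: 7.32
ee_pos: [0.4814, 0.1904, 0.1784]
eef_rot: [3.14, 0.0, 2.679]
contact_force: [-0.2, -0.9, -1.7]
finger_gap: 0.0143
z 0.1784 F [-0.1605 -0.8768 -1.6706]
time_s: 7.58
ee_pos: [0.4813, 0.1904, 0.1771]
eef_rot: [3.141, -0.0, 2.679]
contact_force: [0.6, 0.4, -1.1]
finger_gap: 0.0148
z 0.1771 F [ 0.6369  0.3604 -1.1299]
time_s: 7.82
ee_pos: [0.4814, 0.1904, 0.1759]
eef_rot: [3.14, 0.0, 2.679]
contact_force: [0.5, -0.3, -1.5]
finger_gap: 0.0145
z 0.1759 F [ 0.5143 -0.3318 -1.5166]
time_s: 8.07
ee_pos: [0.4814, 0.1904, 0.1747]
eef_rot: [3.141, -0.0, 2.679]
contact_force: [-0.1, -0.1, -1.3]
finger_gap: 0.0146
z 0.1747 F [-0.056  -0.1379 -1.3475]
time_s: 8.32
ee_pos: [0.4816, 0.1904, 0.174]
eef_rot: [3.14, 0.0, 2.679]
contact_force: [-1.3, -1.8, 4.1]
finger_gap: 0.0146
z 0.1740 F [-1.334  -1.7549  4.1301]
```

```bash
python3 -m pendant '[1,0,0,0.002,0,0,0, 1,0,0,0.004,0,0,0]' >/dev/null && python3 chk.py 8 &&
python3 -m pendant '[1,0,0,0.002,0,0,0, 1,0,0,0.004,0,0,0]' >/dev/null&& python3 chk.py 8
python3 - <<'E'
from h import *
s=robot.get_state()
crop(robot.camera("scene"),275,90,335,150,9,"pics/s8.png")
im=robot.camera("wrist");crop(im,180,140,340,260,5,"pics/w8.png")
E
```

```text
z 0.1726 F [-0.4693 -0.4027  3.82  ]
z 0.1712 F [-0.7293 -0.8864  3.2828]
```

View pics/s8.png

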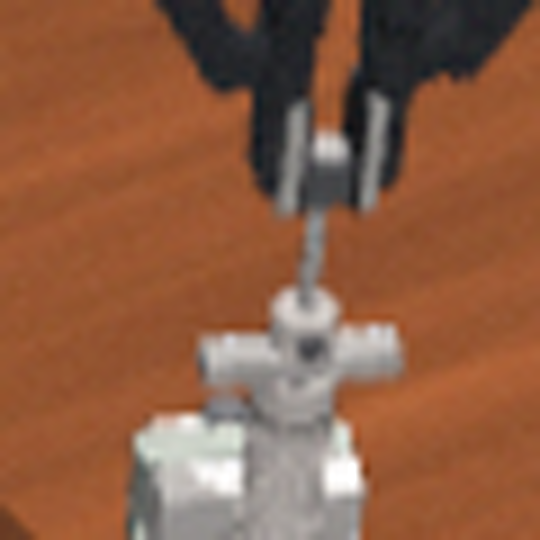

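View pics/w8.png

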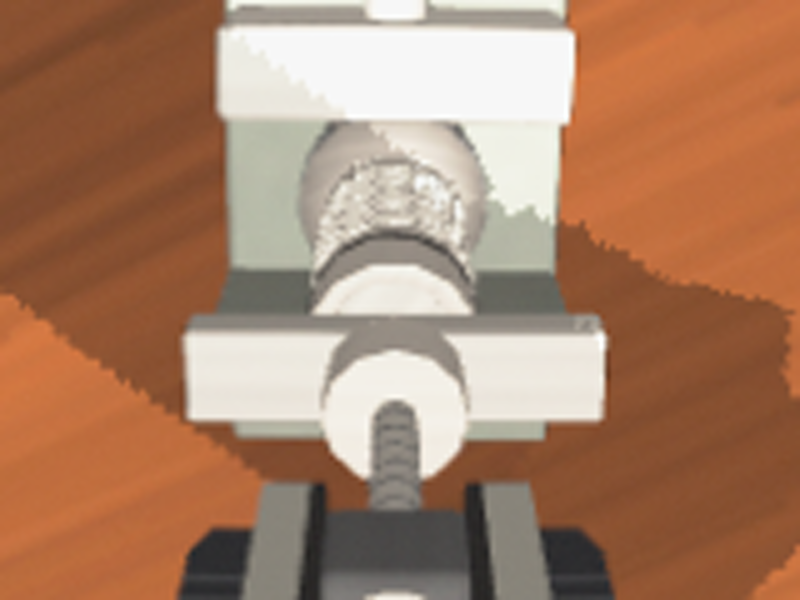

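The foot sits flat on the rim: the scene crop shows the foot at (300,360) over the tube at (295,400), and the wrist crop has both centred at x≈395. I'll keep pushing the rod.

```bash
python3 -m pendant '[1,0,0,0.002,0,0,0, 1,0,0,0.004,0,0,0]' >/dev/null && python3 chk.py 7 &&
python3 -m pendant '[1,0,0,0.002,0,0,0, 1,0,0,0.004,0,0,0]' >/dev/null && python3 chk.py 7 &&
python3 -m pendant '[1,0,0,0.002,0,0,0, 1,0,0,0.004,0,0,0]' >/dev/null && python3 chk.py 7 &&
python3 -m pendant '[1,0,0,0.002,0,0,0, 1,0,0,0.004,0,0,0]' >/dev/null && python3 chk.py 7 &&
python3 -m pendant '[1,0,0,0.002,0,0,0, 1,0,0,0.004,0,0,0]' >/dev/null && python3 chk.py 7 &&
python3 -m pendant '[1,0,0,0.002,0,0,0, 1,0,0,0.004,0,0,0]' >/dev/null && python3 chk.py 7 &&
python3 -m pendant '[1,0,0,0.002,0,0,0, 1,0,0,0.004,0,0,0]' >/dev/null && python3 chk.py 7 &&
python3 -m pendant '[1,0,0,0.002,0,0,0, 1,0,0,0.004,0,0,0]' >/dev/null && python3 chk.py 7 &&
python3 -m pendant '[1,0,0,0.002,0,0,0, 1,0,0,0.004,0,0,0]' >/dev/null && python3 chk.py 7 &&
python3 -m pendant '[1,0,0,0.002,0,0,0, 1,0,0,0.004,0,0,0]' >/dev/null && python3 chk.py 7
```

```text
z 0.1700 F [ 0.5445 -0.4623  4.4471]
z 0.1693 F [-1.5939 -1.0189 10.4608]
```

```bash
python3 -m pendant '[1,0,0,0.001,0,0,0]' && python3 chk.py 7
python3 - <<'E'
from h import *
s=robot.get_state()
crop(robot.camera("scene"),275,90,335,150,9,"pics/s9.png")
im=robot.camera("wrist");crop(im,180,140,340,260,5,"pics/w9.png")
E
```

```text
time_s: 9.55
ee_pos: [0.4818, 0.1904, 0.1692]
eef_rot: [3.14, 0.0, 2.679]
contact_force: [-1.7, -2.1, 13.0]
finger_gap: 0.0146
z 0.1692 F [-1.6559 -2.1391 13.007 ]
```

View pics/s9.png

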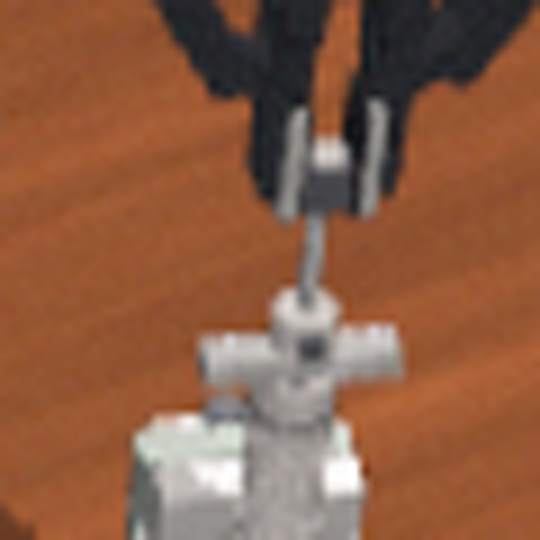

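View pics/w9.png

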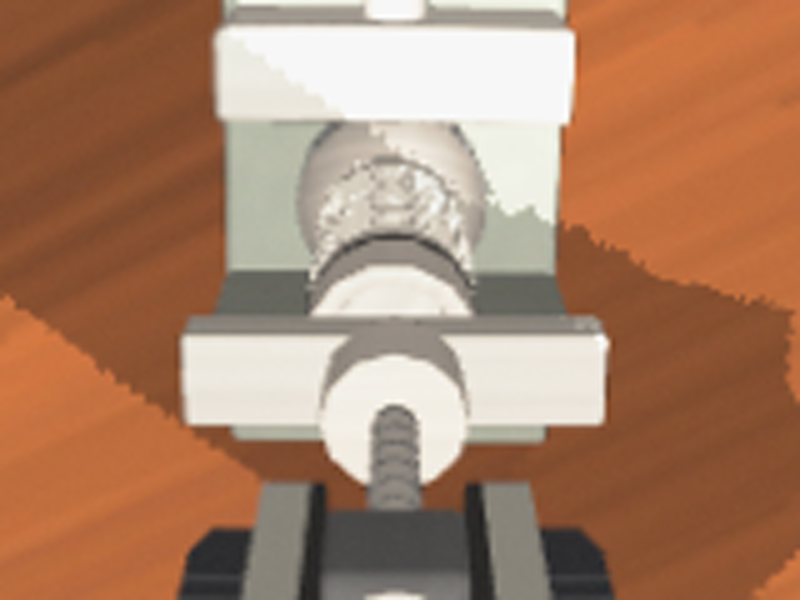

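```bash
python3 -m pendant '[1,0,0,-0.005,0,0,0, 1,0,0,-0.015,0,0,0, 1,0,0,-0.04,0,0,0, 1,0,0,-0.08,0,0,0, 1,0,0,-0.14,0,0,0, 1,0,0,-0.2,0,0,0, 1,0,0,-0.24,0,0,0, 1,0,0,-0.24,0,0,0]'
python3 - <<'E'
from h import *
s=robot.get_state()
crop(robot.camera("scene"),265,50,345,140,6,"pics/s10.png")
im=robot.camera("wrist");crop(im,180,140,340,260,5,"pics/w10.png")
go([.4945,-.1785,.24],2.6778)
E
```

```text
time_s: 10.65
ee_pos: [0.4819, 0.1906, 0.2416]
eef_rot: [3.139, 0.001, 2.679]
contact_force: [0.2, 0.8, -1.6]
finger_gap: 0.0145
shift [-0.5887 -1.0798 -0.0004] turn [ 0.0007 -0.0003  0.0011] F [-0.4401 -0.2888 -1.717 ] gap 0.014735358629140683
```

View pics/s10.png

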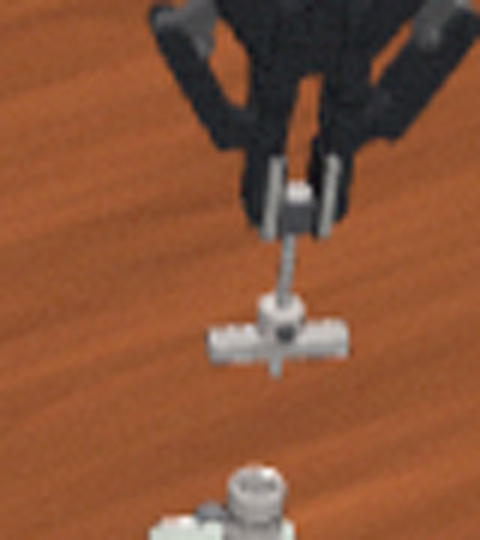

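View pics/w10.png

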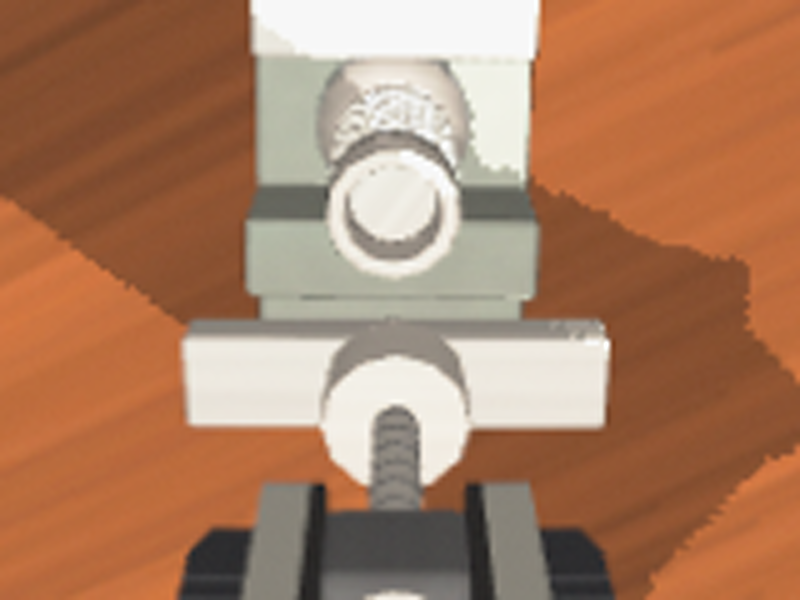

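```bash
python3 -m pendant '[1,-0.08,-0.15,0,0,0,0, 1,-0.18,-0.33,0,0,0,0, 1,-0.28,-0.52,0,0,0,0, 1,-0.38,-0.7,0,0,0,0, 1,-0.47,-0.87,0,0,0,0, 1,-0.53,-0.98,0,0,0,0, 1,-0.54,-1,0,0,0,0, 1,-0.54,-1,0,0,0,0]'
python3 -c "
from h import *
go([.495,-.180,.20],2.6778)"
```

```text
time_s: 11.75
ee_pos: [0.492, -0.1501, 0.2395]
eef_rot: [3.141, -0.001, 2.678]
contact_force: [0.1, 0.7, -1.4]
finger_gap: 0.0149
shift [-0.0536 -0.0847  0.1316] turn [ 0.0007 -0.0012  0.0005] F [ 0.0612  0.687  -1.4331] gap 0.014915294256064115
```

```bash
python3 -m pendant '[1,-0.054,-0.085,0.03,0,0,0, 1,-0.054,-0.085,0.13,0,0,0, 1,-0.054,-0.085,0.23,0,0,0, 1,-0.054,-0.085,0.25,0,0,0, 1,-0.054,-0.085,0.25,0,0,0]'
python3 - <<'E'
from h import *
s=robot.get_state()
print(s["ee_pos"],s["contact_force"])
crop(robot.camera("scene"),155,120,235,240,5,"pics/s11.png")
s=robot.get_state()
im=robot.camera("wrist");crop(im,180,110,340,230,5,"pics/w11.png")
print(s["ee_pos"])
E
```

```text
time_s: 12.38
ee_pos: [0.4958, -0.1794, 0.1653]
eef_rot: [3.14, -0.0, 2.68]
contact_force: [0.1, -0.8, -0.4]
finger_gap: 0.0143
[ 0.4958 -0.1794  0.1653] [ 0.0539 -0.7878 -0.3787]
[ 0.4962 -0.1799  0.1659]
```

View pics/s11.png

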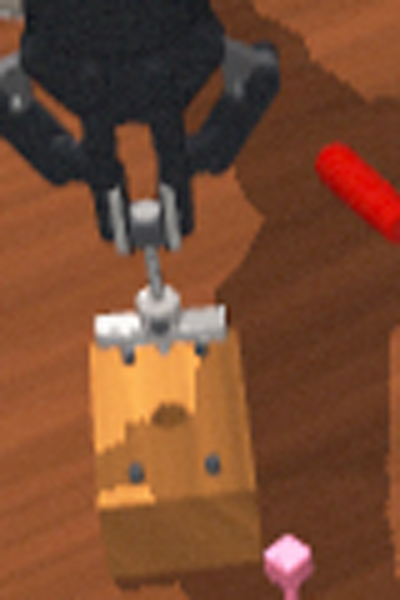

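View pics/w11.png

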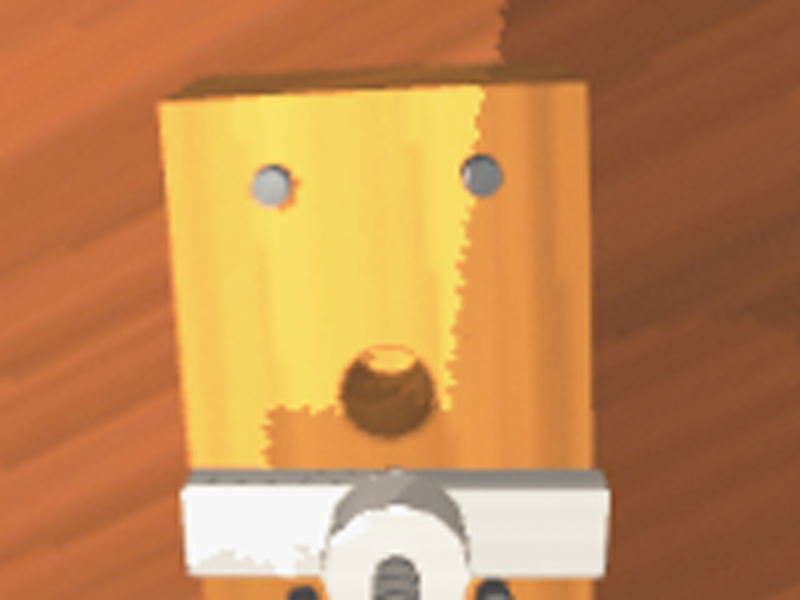

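Run:
```python
from h import *
s=robot.get_state();W=R.from_euler('xyz',s["eef_rot"]).as_matrix()
print(s["ee_pos"],s["eef_rot"])
f=wat(180+396/5,110+530/5,s["ee_pos"][2]-.0503,s);e=wat(180+388/5,110+392/5,.052,s)
print("foot tool",W.T@(f-s["ee_pos"]),"hole tool",W.T@(e-s["ee_pos"]))
for z in(.106,.094):print((proj("scene",[*s["ee_pos"][:2],z])-[155,120])*5)
```

```text
[ 0.4964 -0.1801  0.1662] [3.1398 0.0016 2.6797]
foot tool [-0.0001 -0.0006  0.0503] hole tool [ 0.0006 -0.002   0.1142]
[160.5836 333.3753]
[163.0988 351.5903]
```

```bash
python3 -m pendant '[1,0.002,-0.005,0,0,0,0, 1,0.002,-0.005,0.05,0,0,0, 1,0.002,-0.005,0.1,0,0,0, 1,0.002,-0.005,0.15,0,0,0, 1,0.002,-0.005,0.17,0,0,0, 1,0.002,-0.005,0.17,0,0,0, 1,0.002,-0.005,0.17,0,0,0]'; python3 chk.py 0.5
python3 - <<'E'
from h import *
crop(robot.camera("scene"),155,150,235,250,6,"pics/s12.png")
E
```

```text
time_s: 13.35
ee_pos: [0.4947, -0.1817, 0.1144]
eef_rot: [3.14, 0.001, 2.679]
contact_force: [0.1, -1.5, -1.4]
finger_gap: 0.0145
z 0.1144 F [ 0.1242 -1.4702 -1.4242]
```

View pics/s12.png

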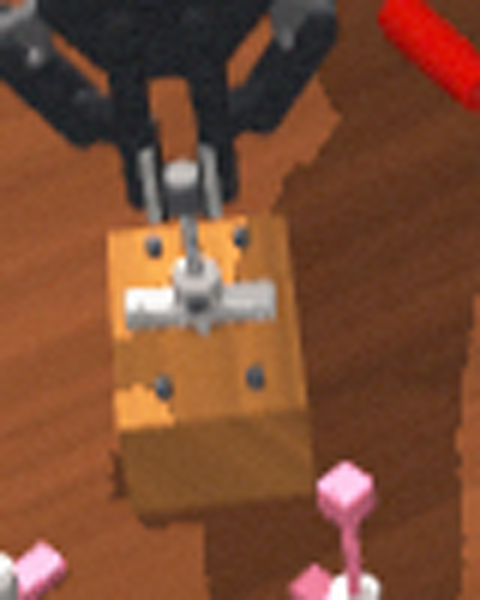

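```bash
python3 -m pendant '[1,0,0,0.002,0,0,0, 1,0,0,0.004,0,0,0]' >/dev/null && python3 chk.py 0.3 &&
python3 -m pendant '[1,0,0,0.001,0,0,0, 1,0,0,0.002,0,0,0]' >/dev/null && python3 chk.py 0.3 &&
python3 -m pendant '[1,0,0,0.001,0,0,0, 1,0,0,0.001,0,0,0]' >/dev/null && python3 chk.py 0.3 &&
python3 -m pendant '[1,0,0,0.001,0,0,0, 1,0,0,0.001,0,0,0]' >/dev/null && python3 chk.py 0.3
```

```text
z 0.1132 F [ 0.1199  0.9295 -1.5438]
z 0.1124 F [ 0.5471 -0.1224 -1.6848]
z 0.1120 F [ 0.451  -0.0908 -1.1161]
z 0.1117 F [ 0.2954 -0.1908 -1.7541]
```

```bash
python3 -m pendant '[1,0,0,0.001,0,0,0, 1,0,0,0.001,0,0,0]' >/dev/null && python3 chk.py 0 &&
python3 -m pendant '[1,0,0,0.001,0,0,0, 1,0,0,0.001,0,0,0]' >/dev/null && python3 chk.py 0
```

```text
z 0.1114 F [ 0.4285  0.2142 -0.88  ]
z 0.1113 F [-1.216   0.6083  0.8998]
```

```bash
python3 -m pendant '[0.3,0,0,0,0,0,0, 0,0,0,0,0,0,0, -0.3,0,0,0,0,0,0, -0.3,0,0,0,0,0,0]' 20
python3 - <<'E'
from h import *
s=robot.get_state();print(s["contact_force"],s["finger_gap"],s["ee_pos"])
a=robot.camera("wrist");crop(a,150,140,350,290,4,"pics/w13.png")
crop(robot.camera("scene"),155,150,235,250,6,"pics/s13.png")
E
```

```text
time_s: 15.4
ee_pos: [0.4943, -0.1815, 0.1111]
eef_rot: [3.141, -0.0, 2.679]
contact_force: [-0.3, -0.8, 0.3]
finger_gap: 0.0556
[-0.3339 -0.768   0.3155] 0.05558581032381129 [ 0.4943 -0.1815  0.1111]
```

View pics/w13.png

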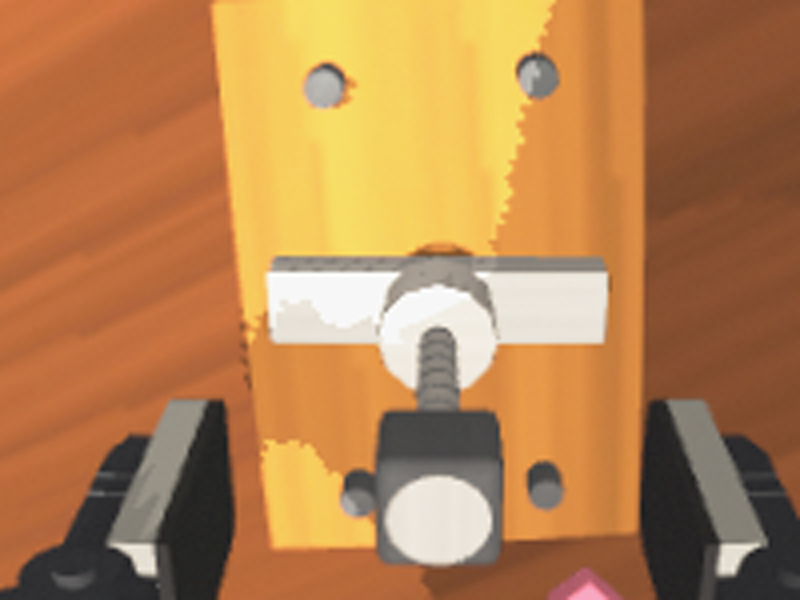

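View pics/s13.png

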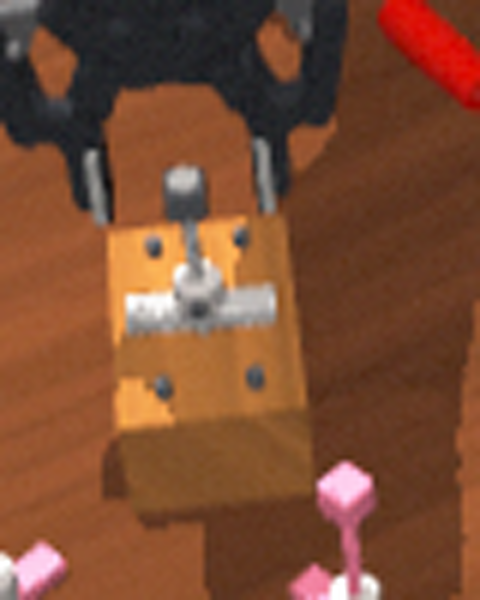

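```bash
python3 -m pendant '[-0.3,0,0,-0.1,0,0,0, -0.3,0,0,-0.25,0,0,0, -0.3,0,0,-0.45,0,0,0, -0.3,0,0,-0.5,0,0,0, -0.3,0.1,0.2,-0.5,0,0,0, -0.3,0.2,0.4,-0.5,0,0,0, -0.3,0.25,0.5,-0.5,0,0,0, -0.3,0.25,0.5,-0.5,0,0,0]'
python3 - <<'E'
from h import *
a=robot.camera("scene");cv2.imwrite("pics/s14f.png",a);o=cv2.imread("pics/scene0.png")
f=lambda i:cv2.resize(i[165:245,155:235],None,fx=5,fy=5,interpolation=2)
cv2.imwrite("pics/s14.png",np.hstack([f(o),f(a)]))
t=robot.camera("top");cv2.imwrite("pics/t14.png",t)
p=proj("scene",[.495,-.18,.140]);
for r in (0,.01,.0125,.015,.02):print(r,(proj("scene",[.496,-.180,.140-r])-[155,165])*5)
E
```

```text
time_s: 16.5
ee_pos: [0.4936, -0.0099, 0.2604]
eef_rot: [3.141, -0.002, 2.686]
contact_force: [-0.6, 0.0, 0.4]
finger_gap: 0.0557
0 [153.1109  54.4892]
0.01 [155.3119  70.4268]
0.0125 [155.8573  74.3763]
0.015 [156.4008  78.3119]
0.02 [157.4821  86.142 ]
```

View pics/s14.png

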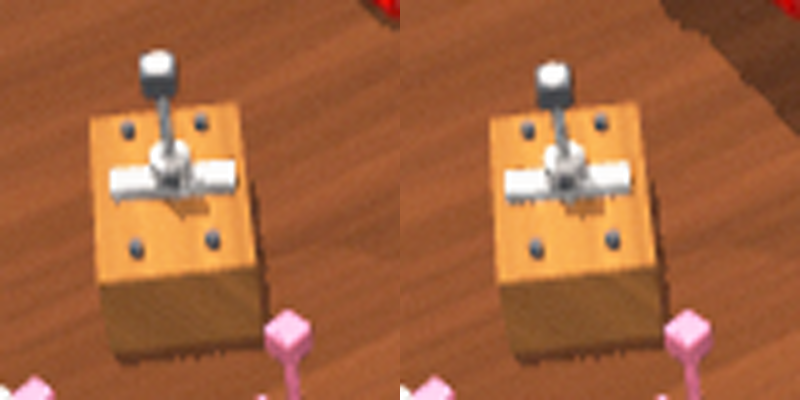

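View pics/t14.png

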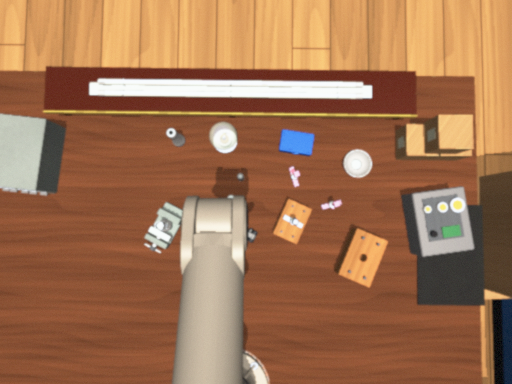

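Run:
```python
from h import *
s=dict(ee_pos=np.array([.4819,.1906,.2416]),eef_rot=np.array([3.1395,.001,2.679]))
W=R.from_euler('xyz',s["eef_rot"]).as_matrix()[:,0]
c=np.array([.481,.1905,.110])
q=lambda p:(wproj(p,s)-[180,140])*5
print("rim outer far/near",q(c+.013*W),q(c-.013*W),"inner near",q(c-.0095*W))
for d in(.008,.01,.0125,.015,.02,.025):print(d,q(c-.0095*W-[0,0,d]))
i=cv2.imread("pics/w10.png");crop(i,300,130,490,290,4,"pics/w10c.png")
```

```text
rim outer far/near [394.6663 147.7009] [394.8383 278.0011] inner near [394.816  260.8515]
0.008 [394.7167 248.5152]
0.01 [394.6927 245.53  ]
0.0125 [394.6631 241.8521]
0.015 [394.6339 238.2324]
0.02 [394.577  231.1621]
0.025 [394.5218 224.3091]
```

View pics/w10c.png

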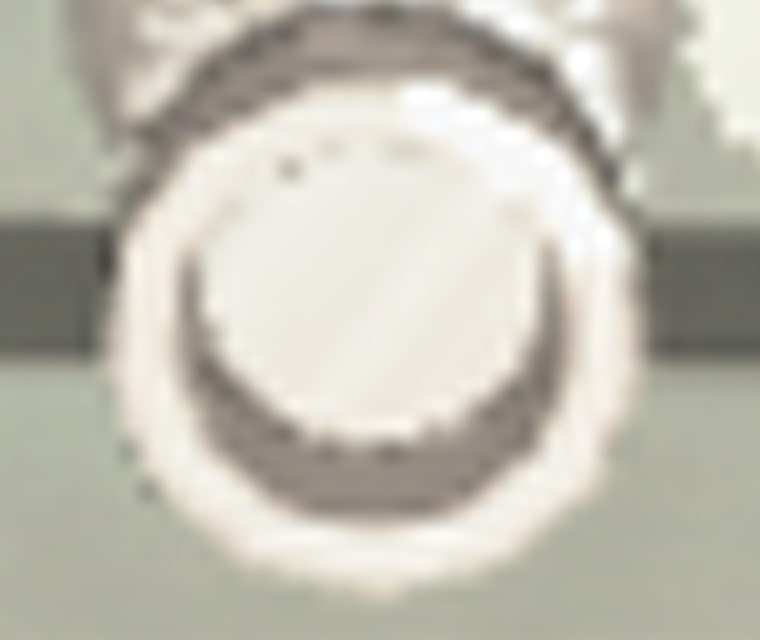

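```bash
python3 -m pendant '[-0.3,0,0,0,0,0,0, -0.3,0,0,0,0,0,0]'; python3 -c "
from rig import robot
print(robot.close_job())"
```

```text
time_s: 16.85
ee_pos: [0.494, -0.0152, 0.2612]
eef_rot: [3.141, -0.0, 2.676]
contact_force: [-0.2, -0.3, 0.2]
finger_gap: 0.0552
the job is handed in; nothing more can be done
None
```

The job is done and handed in at 16.9 s. The torch's cell lies about 12.5 to 13 mm below the rim.

- **Measuring:** I took the steel gauge out of the smaller block by its head and set the foot on the rim. I then slid the rod down at about 4 N until it stopped hard. The force reading at the stop was 13 N, under the 20 N limit.
- **Putting back:** The gauge hangs upright in the same hole. I lowered it until the foot just touched the block, at about 2 N, below the 4 N needed to slide the rod. Then I let go and moved the arm clear.
- **Depth checks:** Three estimates agree:

| Source | Depth |
|---|---|
| Arm travel after the foot touched the rim, plus a camera estimate of how far the rod already stood out | about 12.8 mm |
| Wrist picture of the cell in the bore | about 12.9 mm |
| Height of the gauge head in the block afterwards | about 12.5 mm |

- **Disagreements:** The rod already stood out before I measured, about 6 mm by the first picture, and about 8 mm once gripped. I had assumed it was drawn in; this does not change the result. The wrist camera and the fixed cameras differed by about 4 mm sideways, so I lined up by the wrist view.
- **Other things on the bench:** The last top view shows the bystanders and look-alikes where they were, as far as the arm left them in view. It covered the tail cap and part of the screwdriver.

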